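Draw up the open joint of a barrel cradle with its cam lock

ROBOT

A 6-joint arm with a two-finger parallel gripper is mounted at the origin on the work surface. World frame = base frame: x ahead of the robot, y to its left, z up, the work surface at z = 0. Lengths are in m, angles in rad, forces in N, time in s.
With the tool pointing down it reaches from about 0.35 to 0.975 m from the base axis. Payload 4.9 kg.
Tool frame: the origin (TCP) lies midway between the tips of the shut fingers; the grasp point (between the pads) lies 19 mm behind it; z points along the fingers, y is the direction in which the jaws open and shut (so a half turn about z gives the same grasp; the last joint's range is limited). The gripper opens to 85 mm and grips with 20 to 120 N. Pads are 22 mm wide; open, the fingers measure 114 mm over their backs; the gripper's body (76 mm by 85 mm) begins 54 mm behind the grasp point. The pads swing forward as they close: fully open they stand 13 mm farther back than shut.
Start: joints at [-1.271, 0.053, 1.613, -0, 1.476, -0.119], TCP at [0.254, -0.571, 0.199] pointing down, gripper open.
Joint ranges: [-3.01, 3.01], [-1.01, 2.22], [0.06, 2.58], [-1.02, 4.17], [0.09, 2.62], [-3.14, 3.14]. Speed limits (rad/s): [2.57, 2.57, 3.14, 3.14, 3.14, 3.14].

INTERFACE

Orientations are given as a unit quaternion [w, x, y, z].
In Python, from plant import state, grab_frame, camera_info, job_done, cut_out gives the robot as it stands.
- The arm moves only by the tool step_arm, never from a script. Its argument "moves" is a list of rows, each a list of 7 numbers: the shift along the tool's x, y, z in m, then the turn, a rotation vector about the tool's x, y, z in rad, then the finger opening in m, from 0 to 0.0854. A call has 1 to 8 rows; each row shifts and turns the commanded pose from where the row before left it, along the tool's axes as they then stand; what a row does not reach is not made up. A row lasts 1/10 s, in which the tool goes at most 50 mm and 8.59 degrees, less where a joint would pass 70% of its speed; a pose out of reach is approached as far as the arm can. A call is refused whole if a number of a shift passes 0.05 or a number of a turn 0.15, either way. A call with a gripper value outside its range is refused whole. The fingers move at their own pace and stop on an object; the grip force is fixed at half the most. Time passes only in rows, so rows that do not move let the fingers close. It gives the time, the measured TCP pose, the force and the opening at its end, in the units of the state.
- state(): the state, without advancing time (a new reading comes with each control period).
- grab_frame(name): name is "scene" or "top" or "wrist"; returns (picture, depth): 384x512x3 uint8, red, green, blue; 384x512 float32, m along the optical axis (not along the pixel's ray), 0 where there is no reading.
- camera_info(name): a dict with "intrinsics" (3x3 intrinsics, pixels), "world_from_camera" (4x4, takes a point from camera to world coordinates). Camera axes: x right, y down, z forward; pixel columns grow to the right and rows downward; lengths in m; the calibration is good to about 2 mm. A picture is of the moment at which its call begins: read the wrist's pose just before it. camera_info takes no time and is no camera call; for the wrist camera it gives the pose at the moment of the call.
- job_done(): hands the job in, once; it reports no verdict.
Trained networks look in the newest picture that a camera, given by its name, has taken for a name from the list of things; names that differ only in an ending like _2 or _b are one class to them, and where a whole thing is asked for, a point or a joint stands for the part that bears it (a point fixed in the world has none). Each returns a list of dicts, best first, with "conf" (0 to 1); they miss things now and then, are a little off and sometimes report something else, mostly with a low value. They report only what shows in the picture. A call takes as long as a camera call. They do not tell look-alikes from the thing itself.
- cut_out(camera, query): "mask" (384x512 bool, what is visible of it) and "point" ([column, row] in pixels, amid what is visible of it).
The state is a dict: "time": time; "joint_pos": joint angles; "joint_vel": joint speeds; "joint_efforts": joint torques, N m; "tool_pos": TCP position; "tool_rot": TCP orientation; "contact_force": force on the tool from outside, world axes, zero at the start; "ft_torque": the same for the moment, N m; "gripper_width": opening from 0.0 (shut) to 1.0 (fully open).
Only numpy, scipy, OpenCV 4.12 (cv2) and the standard library are available. Lean on these libraries where they do the work, as an engineer would, in place of code of your own. Each camera call takes 0.05 s, during which the arm holds its last target.

TASK

Two knock-down barrel cradles lie on the cellar bench. On one of them the oak rail still stands off from its beam by a gap: turn that cradle's cam lock by its upright crank knob half a turn counter-clockwise seen from above, as far as it goes, so that the scroll hook draws the bolt in and the rail closes up against the beam. Leave the other cradle, which is already tight, as it is, and let go of the knob.

Things in the scene. Friction and masses are not known exactly. Their poses are not given: they have to be found in the camera images.
- cradle: The cradle with the open joint, fixed to the bench: plywood base 330 x 130 x 18 mm with a darker wood beam across its robot-side end (top 40 mm above the bench) that carries a steel cam disc, 108 mm across, lying flat. Origin: on the bench, right under the cam's upright axis. x: level, away from the beam along the rail; y: level, to the left; z: up. The beam's face, which the rail must meet, is at x = 60 mm. The cradle's x points within 15 degrees of world x.
- knob (a point): Mid-height of the black upright crank knob of the open cradle's cam: round, 19 mm across, 44 mm tall (53 to 97 mm above the bench), this point 78 mm above the bench and 66 mm from the cam's axis. The black sleeve spins freely on its post, so it can be held in the fingers without twisting them while it is carried round. It starts on the cradle's left (+y) side and must go round the robot's side (-x) to the right (-y) side. It turns with the cam.
- cam (a joint): Angle of the open cradle's cam, rad, counter-clockwise seen from above. 0: knob straight out to the cradle's +y; 1.57: knob at -x; 3.14: knob at -y, the stop (fully turned). In the cradle's frame the knob is at (-66 sin, 66 cos) mm. It starts between 0 and 0.3, takes a few newtons at the knob and stays where it is left.
- rail_face (a point): Centre of the end face of the open cradle's loose oak rail (150 x 70 x 58 mm, lying between two cleats on the base), the face which looks at the beam. A steel bolt reaches from it over the cam disc and ends in a down-turned nose, already inside the cam's scroll hook. In the cradle's frame it starts at x = 74 to 78 mm and is drawn to about 61 mm as the cam turns.
- done_knob (a point): Mid-height of the same knob on the other cradle, alike in every way but already tight: its knob is on its right (-y) side and its rail touches its beam. Not to be turned.
Not all that is in view belongs to the job. Leave any blue, red or turquoise look-alike of the part that bears rail_face alone.

How it is judged:
At the end, for the whole second after the job is handed in: The open cradle's cam is within 14 degrees of its stop (more than 2.9 rad) and at rest, and its rail stands no more than 5 mm off the beam (value of joint cam above 2.9 rad and x of rail_face in the frame of cradle below 0.065 m and velocity of joint cam below 0.1 rad/s); the robot touches nothing.
It fails at once if the knob of the finished cradle is moved more than 15 mm (distance of done_knob from where it was at the start of the episode above 0.015 m).
It also fails if it takes over 38 s, if anything falls off the work surface, if the arm or the gripper's body presses on something with over 40 N, if the wrist force passes 120 N, or if a joint passes its speed limit or range.

## Working session

There is one attempt and no reset: what is moved stays moved. The work goes in short steps, Python scripts to look and compute and a tool call to move; the robot and the scene stay as the last step left them, time stands still between calls to the robot, and variables do not carry over. Pictures are saved under pics/ and viewed, and the job is handed in when it is done.

Besides the shell and the picture viewer there is one more tool, called after ">>>" as name(argument=value, ...) on one line, values as JSON. step_arm: Moves the arm, as the interface text tells. Its arguments: {"type":"object","properties":{"moves":{"type":"array"}},"required":["moves"]}

```bash
mkdir -p pics; ls; cat > h.py <<'E'
import numpy as np, cv2
from plant import state, grab_frame, camera_info, job_done, cut_out
def save(n,im): cv2.imwrite('pics/'+n,cv2.cvtColor(im,cv2.COLOR_RGB2BGR))
def px2w(info,d,u,v):
    K=info['intrinsics'];T=np.array(info['world_from_camera'])
    K=np.array(K)
    p=np.array([(u-K[0,2])/K[0,0]*d,(v-K[1,2])/K[1,1]*d,d,1.0])
    return (T@p)[:3]
def cloud(info,D):
    K=np.array(info['intrinsics']);T=np.array(info['world_from_camera'])
    v,u=np.mgrid[:D.shape[0],:D.shape[1]]
    P=np.stack([(u-K[0,2])/K[0,0]*D,(v-K[1,2])/K[1,1]*D,D],-1)
    return P@T[:3,:3].T+T[:3,3]
E
python3 - <<'E'
from h import *
s=state();print(s['time'],s['tool_pos'],s['tool_rot'],s['gripper_width'])
for c in ['scene','top']:
    im,d=grab_frame(c);i=camera_info(c);save(c+'0.png',im);np.save(c+'_d.npy',d)
    for q in ['knob','rail_face','cradle','cam']:
        for r in cut_out(c,q):
            u,v=map(int,r['point']);m=r['mask']&(d>0)
            P=cloud(i,d)[m]
            print(c,q,round(r['conf'],2),(u,v),m.sum(),np.round(np.median(P,0),3),np.round(P[:,2].max(),3))
print(state()['time'])
E
```

```text
pics
0.0 [ 0.25394428 -0.57030588  0.19814039] [-1.05845727e-03  9.78151794e-01  2.07889240e-01 -1.06702920e-04] 0.9970655850824682
scene knob 0.94 (203, 197) 538 [ 0.561 -0.21   0.05 ] 0.099
scene rail_face 0.95 (155, 210) 1540 [ 0.736 -0.214  0.075] 0.103
scene rail_face 0.95 (214, 141) 858 [ 0.285 -0.496  0.052] 0.084
scene rail_face 0.89 (275, 180) 990 [ 0.303 -0.136  0.058] 0.086
scene rail_face 0.62 (344, 223) 1710 [0.361 0.176 0.053] 0.086
scene cradle 0.66 (185, 219) 2542 [ 0.638 -0.187  0.027] 0.099
scene cam 0.97 (201, 197) 588 [ 0.561 -0.21   0.05 ] 0.099
top knob 0.76 (319, 148) 1218 [ 0.562 -0.225  0.048] 0.1
top rail_face 0.98 (422, 264) 1895 [ 0.264 -0.506  0.059] 0.086
top rail_face 0.95 (167, 234) 1780 [0.334 0.158 0.059] 0.085
top rail_face 0.8 (288, 253) 1579 [ 0.288 -0.153  0.059] 0.087
top rail_face 0.65 (323, 96) 1794 [ 0.709 -0.232  0.076] 0.104
top cradle 0.98 (314, 138) 3868 [ 0.597 -0.219  0.04 ] 0.1
top cam 0.56 (317, 153) 1378 [ 0.561 -0.226  0.048] 0.1
0.5
```

View pics/scene0.png

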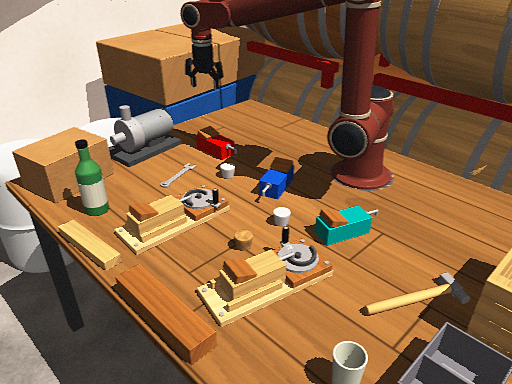

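View pics/top0.png

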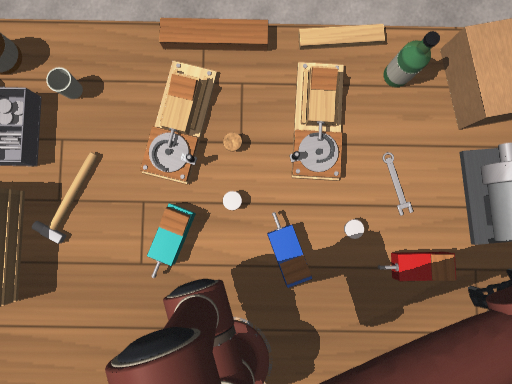

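Two cradles are visible in the top view: A has its cam at (169,152) and knob at (189,157) on the right. B has its cam at (319,150) and knob at (295,157) on the left. The blue, red and turquoise blocks are look-alikes. B looks like the open one, so I'll check it in a close crop.

```bash
python3 - <<'E'
from h import *
im=cv2.imread('pics/top0.png')
a=cv2.resize(im[50:190,130:230],None,fx=4,fy=4,interpolation=2);b=cv2.resize(im[50:190,270:370],None,fx=4,fy=4,interpolation=2)
cv2.imwrite('pics/crop.png',np.hstack([a,b]))
d=np.load('top_d.npy');i=camera_info('top');P=cloud(i,d)
# knob top points z>0.085 near cams
for (u0,u1,v0,v1) in [(140,205,135,185),(280,345,130,185)]:
    Q=P[v0:v1,u0:u1].reshape(-1,3)
    k=(Q[:,2]>0.088)&(Q[:,2]<0.105);print('knob',k.sum(),Q[k].mean(0).round(4),Q[k].max(0).round(3),Q[k].min(0).round(3))
# steel disc in B: 
hs=cv2.cvtColor(im,cv2.COLOR_BGR2HSV)
for (u0,u1,v0,v1) in [(140,205,125,185),(280,345,120,185)]:
    m=np.zeros(d.shape,bool);m[v0:v1,u0:u1]=(hs[v0:v1,u0:u1,1]<45)
    m&=(P[...,2]>0.035)&(P[...,2]<0.07)
    Q=P[m];c,r=cv2.minEnclosingCircle(Q[:,:2].astype(np.float32));print('disc',m.sum(),np.round(c,4),round(r,4),np.median(Q[:,2]),Q.min(0).round(3),Q.max(0).round(3))
# base plywood mask outline
    m=np.zeros(d.shape,bool);m[55:190,u0-5:u1+15]=1
    m&=(P[...,2]>0.012)&(P[...,2]<0.12)
    n,l,st,_=cv2.connectedComponentsWithStats(m.astype(np.uint8));j=1+st[1:,4].argmax()
    (c,sz,an)=cv2.minAreaRect(P[l==j][:,:2].astype(np.float32));print('base',np.round(c,4),np.round(sz,3),an)
print(state()['tool_pos'])
E
```

```text
knob 41 [0.5362 0.1105 0.097 ] [0.544 0.118 0.1  ] [0.528 0.103 0.092]
knob 41 [ 0.5485 -0.165   0.0963] [ 0.557 -0.157  0.1  ] [ 0.54  -0.173  0.091]
disc 1262 [0.5411 0.1731] 0.0749 0.04833495968504076 [0.487 0.098 0.039] [0.615 0.242 0.07 ]
base [0.6481 0.1467] [0.144 0.33 ] 77.0240249633789
disc 1294 [ 0.5635 -0.2288] 0.0793 0.048316636087692655 [ 0.503 -0.283  0.038] [ 0.642 -0.154  0.07 ]
base [ 0.6604 -0.229 ] [0.143 0.331] 87.15265655517578
[ 0.2541572  -0.57095326  0.1993571 ]
```

View pics/crop.png

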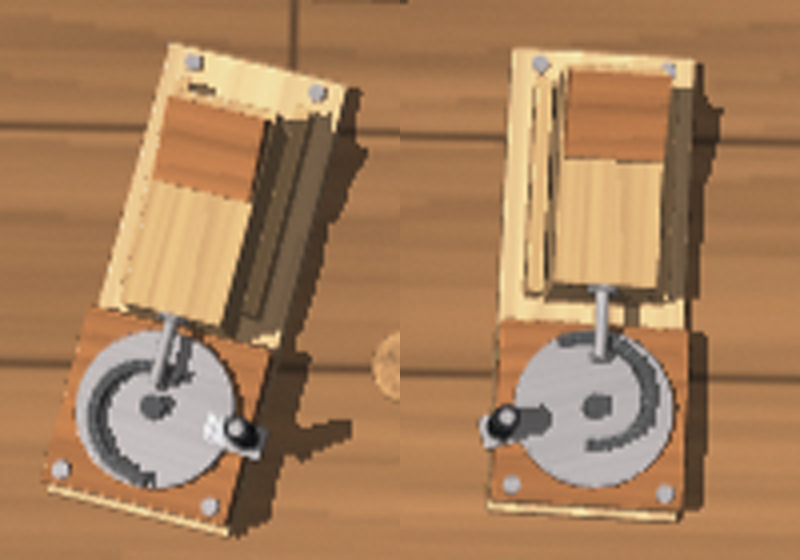

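The crop settles it. B (right half) shows the gap between rail and beam with its knob on the left, so B is the open cradle; A is closed. Next I'll refine B's cam centre and yaw.

```bash
python3 - <<'E'
from h import *
im=cv2.imread('pics/top0.png');d=np.load('top_d.npy');i=camera_info('top');P=cloud(i,d)
hs=cv2.cvtColor(im,cv2.COLOR_BGR2HSV)
m=np.zeros(d.shape,bool);v0,v1,u0,u1=130,176,296,342
m[v0:v1,u0:u1]=hs[v0:v1,u0:u1,1]<60
m&=(P[...,2]>0.043)&(P[...,2]<0.055)
Q=P[m][:,:2];h=cv2.convexHull(Q.astype(np.float32))[:,0]
from scipy.optimize import least_squares
r=least_squares(lambda p:np.hypot(h[:,0]-p[0],h[:,1]-p[1])-p[2],[.56,-.228,.054],loss='soft_l1',f_scale=.001)
print('disc',r.x.round(4),np.abs(r.fun).max())
c=r.x[:2];k=np.array([.5485,-.165])
print('knob r',np.linalg.norm(k-c),'ang',np.degrees(np.arctan2(*(k-c)[::-1])))
# base edges: rail top sides and beam front edge. plywood+beam: heights .012-.045
m=(P[...,2]>0.01)&(P[...,2]<0.045);m[:,:285]=0;m[:,355:]=0;m[:55]=0;m[190:]=0
# left/right edge per row
R=[];L=[]
for v in range(68,178,2):
    x=np.where(m[v])[0]
    if len(x): L.append(P[v,x[0]]);R.append(P[v,x[-1]])
for E in (L,R):
    E=np.array(E);f=cv2.fitLine(E[:,:2].astype(np.float32),cv2.DIST_HUBER,0,.01,.01).ravel()
    f=f if f[0]>0 else -f; print('edge yaw',np.degrees(np.arctan2(f[1],f[0])),f[2:])
# rail top
m=(P[...,2]>0.07)&(P[...,2]<0.082);m[:,:300]=0;m[:,345:]=0;m[:60]=0;m[130:]=0
print(cv2.minAreaRect(P[m][:,:2].astype(np.float32)),P[m].min(0))
print(camera_info('wrist')['world_from_camera'])
E
```

```text
disc [ 0.5476 -0.2295  0.0669] 0.0076280695523263525
knob r 0.06448264710177971 ang 89.16145387498956
edge yaw -2.6427734 [ 0.64407957 -0.16866934]
edge yaw -2.3235526 [ 0.6629396 -0.2972504]
((0.7070410251617432, -0.235660582780838), (0.07071754336357117, 0.17051270604133606), 87.51181030273438) [ 0.62178691 -0.2727131   0.07032737]
[[ 4.07646450e-01 -8.63087970e-01 -2.98166945e-01  3.31520301e-01]
 [-9.13139705e-01 -3.85481342e-01 -1.32589647e-01 -5.36776360e-01]
 [-5.01265113e-04  3.26317775e-01 -9.45259995e-01  3.73205852e-01]
 [ 0.00000000e+00  0.00000000e+00  0.00000000e+00  1.00000000e+00]]
```

```bash
python3 - <<'E'
from h import *
im=cv2.imread('pics/top0.png');d=np.load('top_d.npy');i=camera_info('top');P=cloud(i,d)
print('c',px2w(i,d[158,319],319.2,151.7), d[158,319],P[158,319])
K=P[140:170,285:305].reshape(-1,3);K=K[K[:,2]>.0945];print('knobtop',K.mean(0),len(K),K.min(0),K.max(0))
g=cv2.resize(cv2.cvtColor(im[115:195,270:370],cv2.COLOR_BGR2GRAY),None,fx=6,fy=6,interpolation=cv2.INTER_CUBIC)
f=i['intrinsics'][0][0];rp=.054*f/d[158,319]*6;print('rpix',rp)
c=cv2.HoughCircles(g,cv2.HOUGH_GRADIENT,1,200,param1=80,param2=15,minRadius=int(rp*.93),maxRadius=int(rp*1.07))
print(c)
x,y,r=c[0,0];u=(x+.5)/6-.5+270;v=(y+.5)/6-.5+115;print(u,v,px2w(i,d[158,319],u,v))
o=cv2.cvtColor(g,cv2.COLOR_GRAY2BGR);cv2.circle(o,(int(x),int(y)),int(r),(0,0,255),1);cv2.imwrite('pics/h.png',o)
E
```

```text
c [ 0.56452241 -0.23284372  0.04953633] 1.0929809 [ 0.5475734  -0.23261424  0.04814405]
knobtop [ 0.53974615 -0.15892903  0.15437765] 36 [ 0.3761423  -0.17316491  0.09466484] [ 0.55734322 -0.05402006  1.13019089]
rpix 120.0770976774098
[[[289.5 218.5 119.7]]]
317.83334 151.0 [ 0.56633843 -0.22912229  0.04967415]
```

View pics/h.png

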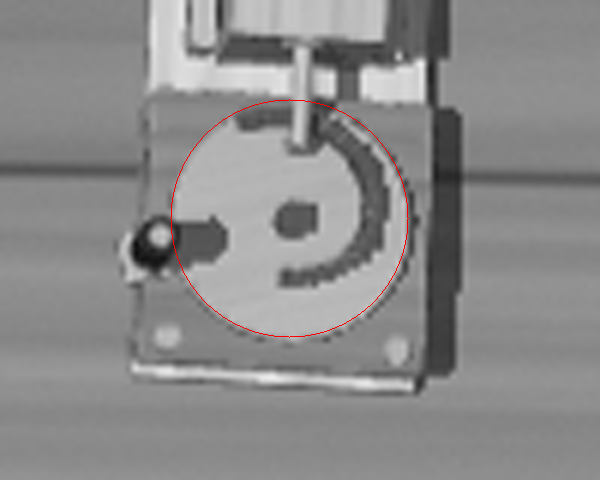

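>>> step_arm(moves=[[0.036,-0.021,0,0,0,0,0.05],[0.036,-0.021,0,0,0,0,0.05],[0.036,-0.021,0,0,0,0,0.05],[0.036,-0.021,0,0,0,0,0.05],[0.036,-0.021,0,0,0,0,0.05],[0.036,-0.021,0,0,0,0,0.05],[0.036,-0.021,0,0,0,0,0.05],[0.036,-0.021,0,0,0,0,0.05]])

```text
time: 1.3
tool_pos: [0.4497, -0.2989, 0.1997]
tool_rot: [0.0, 0.978, 0.208, 0.0]
contact_force: [0.5, 0.0, 0.6]
gripper_width: 0.586
```

>>> step_arm(moves=[[0.036,-0.021,0,0,0,0,0.05],[0.036,-0.021,0,0,0,0,0.05],[0.036,-0.021,0,0,0,0,0.05],[0.036,-0.021,0,0,0,0,0.05],[0,0,0,0,0,0.146,0.05],[0,0,0,0,0,0.146,0.05],[0,0,0,0,0,0.146,0.05],[0,0,0,0,0,0.146,0.05]])

```text
time: 2.1
tool_pos: [0.5465, -0.1648, 0.1995]
tool_rot: [0.0, 0.996, -0.085, 0.0]
contact_force: [0.2, -0.1, -0.4]
gripper_width: 0.586
```

>>> step_arm(moves=[[0,0,0,0,0,0.146,0.05],[0,0,0,0,0,0.146,0.05],[0,0,0,0,0,0.146,0.05],[0,0,0,0,0,0.146,0.05],[0,0,0,0,0,0.146,0.05],[0,0,0,0,0,0.146,0.05],[0,0,0,0,0,0.146,0.05],[0,0,0,0,0,0.146,0.05]])

```text
time: 2.9
tool_pos: [0.5464, -0.1651, 0.1995]
tool_rot: [-0.0, 0.784, -0.621, 0.0]
contact_force: [-0.0, -1.0, 0.6]
gripper_width: 0.583
```

```bash
cat >> h.py <<'E'
from scipy.spatial.transform import Rotation as Ro
def pose():
    s=state();q=s['tool_rot'];R=Ro.from_quat([q[1],q[2],q[3],q[0]]).as_matrix()
    return s,np.array(s['tool_pos']),R
def rep():
    s,p,R=pose()
    print('t',round(s['time'],2),'p',p.round(4),'yawY',np.degrees(np.arctan2(R[1,1],R[0,1])).round(1),'z',R[:,2].round(3),'F',np.round(s['contact_force'],1),'w',round(s['gripper_width']*.0854,4),'j',np.round(s['joint_pos'],2))
    return s,p,R
E
python3 - <<'E'
from h import *
s,p,R=rep()
i=camera_info('wrist');im,d=grab_frame('wrist');save('w1.png',im)
P=cloud(i,d);m=(P[...,2]>.088)&(P[...,2]<.11)&(abs(P[...,0]-.55)<.035)&(abs(P[...,1]+.165)<.035)
print(m.sum(),P[m].mean(0) if m.any() else 0,P[m].min(0) if m.any() else 0,P[m].max(0) if m.any() else 0)
for r in cut_out('wrist','knob'):
    mm=r['mask']&(d>0);print(r['conf'],r['point'],np.median(P[mm],0))
print('to knob in tool:',R.T@(np.array([.5485,-.165,.058])-p))
E
```

```text
t 2.9 p [ 0.5464 -0.1651  0.1995] yawY -166.7 z [ 0. -0. -1.] F [-0.  -1.   0.6] w 0.0498 j [-0.42 -0.08  1.74 -0.    1.48  2.49]
269 [ 0.55069401 -0.16815334  0.09607614] [ 0.54178687 -0.17577433  0.0882833 ] [ 0.55923534 -0.15842026  0.09884707]
0.78 [255.6, 111.5] [ 0.56271783 -0.23057321  0.04761306]
to knob in tool: [ 0.00039558 -0.00205746  0.14150905]
```

View pics/w1.png

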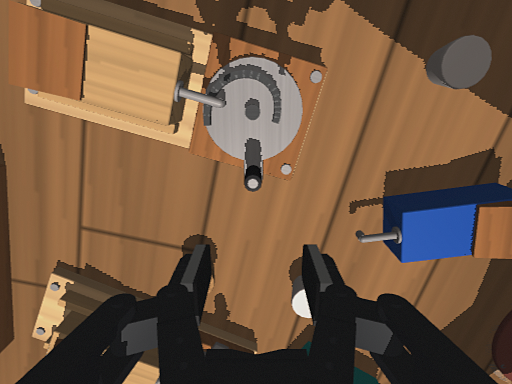

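```bash
python3 - <<'E'
from h import *
i=camera_info('wrist');im=cv2.imread('pics/w1.png')
K=np.array(i['intrinsics']);T=np.array(i['world_from_camera'])
def onz(u,v,z):
    r=T[:3,:3]@np.array([(u-K[0,2])/K[0,0],(v-K[1,2])/K[1,1],1]);return T[:3,3]+r*(z-T[2,3])/r[2]
g=cv2.cvtColor(im,cv2.COLOR_BGR2HSV)
m=((g[...,1]<60)&(g[...,2]>110)).astype(np.uint8);m[:45]=0;m[175:]=0;m[:,:195]=0;m[:,310:]=0
n,l,st,_=cv2.connectedComponentsWithStats(m);j=1+st[1:,4].argmax()
v,u=np.where(l==j);Q=np.array([onz(a,b,.0482)[:2] for a,b in zip(u,v)])
h=cv2.convexHull(Q.astype(np.float32))[:,0]
from scipy.optimize import least_squares
r=least_squares(lambda p:np.hypot(h[:,0]-p[0],h[:,1]-p[1])-.054,[.564,-.23],loss='soft_l1',f_scale=.001)
c=r.x;print(c,np.sort(np.abs(r.fun)).round(4)[-5:],len(h))
k=onz(253,184,.097)[:2];print(k,np.linalg.norm(k-c),np.degrees(np.arctan2(*(k-c)[::-1])))
k=np.array([.5507,-.168]);print(k,np.linalg.norm(k-c),np.degrees(np.arctan2(*(k-c)[::-1])))
E
```

```text
[ 0.56767005 -0.23038269] [0.0016 0.0071 0.0076 0.0082 0.0146] 40
[ 0.55005917 -0.16606884] 0.0666814380874777 105.31376052984241
[ 0.5507 -0.168 ] 0.06464969385752178 105.218005122223
```

The wrist view shows the knob at (253,180) and the disc centre at (254,109), both agreeing with the top view to about 2 mm. I'll descend with the jaws tangential.

>>> step_arm(moves=[[0.003,-0.003,0.03,0,0,0,0.05],[0,0,0.03,0,0,0,0.05],[0,0,0.03,0,0,0,0.05],[0,0,0.03,0,0,0,0.05],[0,0,0.01,0,0,0,0.05],[0,0,0.009,0,0,0,0.05],[0,0,0,0,0,0,0.05]])

```text
time: 3.7
tool_pos: [0.5499, -0.1672, 0.0602]
tool_rot: [0.0, 0.786, -0.618, -0.0]
contact_force: [0.3, 0.8, -0.2]
gripper_width: 0.58
```

```bash
python3 - <<'E'
from h import *
rep()
im,d=grab_frame('wrist');save('w2.png',im)
E
```

```text
t 3.7 p [ 0.5499 -0.1672  0.0602] yawY -166.3 z [-0.001  0.    -1.   ] F [ 0.3  0.8 -0.2] w 0.0495 j [-0.42  0.06  1.85 -0.    1.23  2.48]
```

View pics/w2.png

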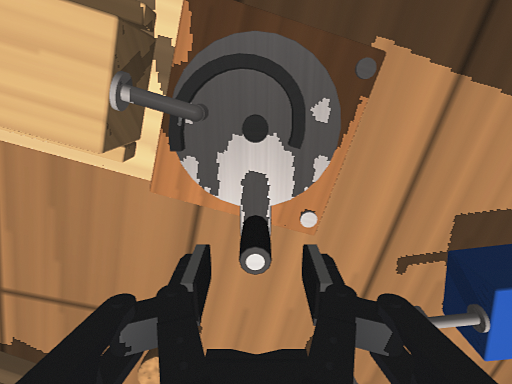

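The knob top at (255,260) is centred between the pads. I'll close to a loose cage of about 24 mm.

>>> step_arm(moves=[[0,0,0,0,0,0,0.024],[0,0,0,0,0,0,0.024],[0,0,0,0,0,0,0.024],[0,0,0,0,0,0,0.024]])

```text
time: 4.15
tool_pos: [0.5503, -0.1674, 0.0611]
tool_rot: [-0.0, 0.786, -0.618, 0.001]
contact_force: [0.6, -1.0, -0.1]
gripper_width: 0.281
```

```bash
python3 - <<'E'
from h import *
s,p,R=rep()
im,d=grab_frame('wrist');save('w3.png',im)
i=camera_info('wrist');K=np.array(i['intrinsics']);T=np.linalg.inv(np.array(i['world_from_camera']))
for z in (0.06,.079,.097):
    q=K@(T[:3]@np.array([p[0],p[1],z,1]));print(z,q[:2]/q[2])
# chord rows: step angle dth, radius r: shift in tool axes
r=.066
for dth in (.1,.05): print(dth, 'tangent',r*np.sin(dth),'radial',r*(1-np.cos(dth)))
c=np.array([.567,-.230]);print('p-c',p[:2]-c,'tool',R.T[:2,:2]@(p[:2]-c))
E
```

```text
t 4.15 p [ 0.5503 -0.1674  0.0611] yawY -166.4 z [ 0.001 -0.    -1.   ] F [ 0.6 -1.  -0.1] w 0.024 j [-0.42  0.06  1.85  0.    1.23  2.48]
0.06 [256.33522643 230.41925248]
0.079 [256.3504098  244.23070471]
0.097 [256.36798575 260.21854636]
0.1 tangent 0.006589005498690658 radial 0.00032972509165029586
0.05 tangent 0.00329862517186477 radial 8.248281393222534e-05
p-c [-0.01666297  0.06257319] tool [-0.06473738  0.00145868]
```

View pics/w3.png

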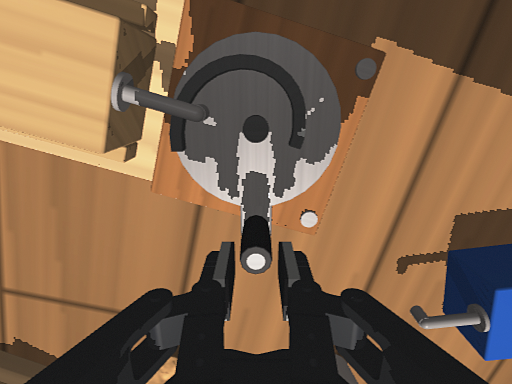

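Caged and centred: the knob top is at (256,260) and the predicted pixel is (256,260). I'll carry it round.

>>> step_arm(moves=[[0.0003,0.0066,0,0,0,-0.1,0.024],[0.0003,0.0066,0,0,0,-0.1,0.024],[0.0003,0.0066,0,0,0,-0.1,0.024],[0.0003,0.0066,0,0,0,-0.1,0.024],[0.0003,0.0066,0,0,0,-0.1,0.024],[0.0003,0.0066,0,0,0,-0.1,0.024],[0.0003,0.0066,0,0,0,-0.1,0.024],[0.0003,0.0066,0,0,0,-0.1,0.024]])

```text
time: 5.0
tool_pos: [0.5088, -0.1976, 0.0608]
tool_rot: [-0.0, 0.965, -0.261, 0.001]
contact_force: [0.9, 1.6, 0.8]
gripper_width: 0.283
```

```bash
cat > chk.py <<'E'
from h import *
import sys
s,p,R=rep()
c=np.array([.567,-.230]);print('tool p-c',R.T[:2,:2]@(p[:2]-c))
im,d=grab_frame('wrist');save(sys.argv[1],im)
E
python3 chk.py w4.png
```

```text
t 5.0 p [ 0.5088 -0.1976  0.0608] yawY -120.3 z [ 0.001  0.001 -1.   ] F [0.9 1.6 0.8] w 0.0242 j [-0.51 -0.01  1.92  0.    1.23  1.59]
tool p-c [-0.06658555  0.00134512]
```

View pics/w4.png

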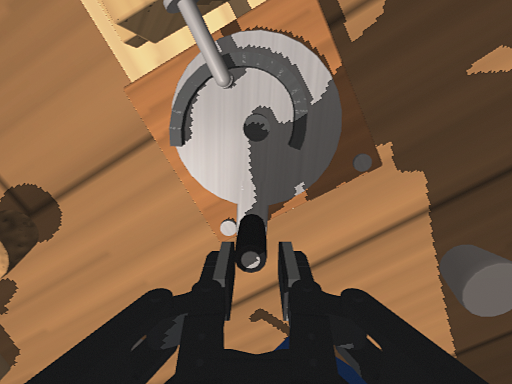

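The cam is turning. The knob rests on the trailing pad at (251,260) and the hub stays at (256,128), so I'll go on.

>>> step_arm(moves=[[0.0003,0.0066,0,0,0,-0.1,0.024],[0.0003,0.0066,0,0,0,-0.1,0.024],[0.0003,0.0066,0,0,0,-0.1,0.024],[0.0003,0.0066,0,0,0,-0.1,0.024],[0.0003,0.0066,0,0,0,-0.1,0.024],[0.0003,0.0066,0,0,0,-0.1,0.024],[0.0003,0.0066,0,0,0,-0.1,0.024],[0.0003,0.0066,0,0,0,-0.1,0.024]])

```text
time: 5.85
tool_pos: [0.5014, -0.2484, 0.0606]
tool_rot: [-0.001, 0.991, 0.134, -0.0]
contact_force: [-0.4, 2.4, 1.4]
gripper_width: 0.279
```

>>> step_arm(moves=[[0.0003,0.0066,0,0,0,-0.1,0.024],[0.0003,0.0066,0,0,0,-0.1,0.024],[0.0003,0.0066,0,0,0,-0.1,0.024],[0.0003,0.0066,0,0,0,-0.1,0.024],[0.0003,0.0066,0,0,0,-0.1,0.024],[0.0003,0.0066,0,0,0,-0.1,0.024],[0.0003,0.0066,0,0,0,-0.1,0.024]])

```text
time: 6.55
tool_pos: [0.5271, -0.2856, 0.0604]
tool_rot: [-0.001, 0.885, 0.466, -0.0]
contact_force: [-1.7, 1.0, 1.3]
gripper_width: 0.281
```

```bash
python3 chk.py w5.png
```

```text
t 6.55 p [ 0.5271 -0.2856  0.0604] yawY -34.5 z [-0.002  0.001 -1.   ] F [-1.7  1.   1.3] w 0.024 j [-0.62  0.12  1.79 -0.    1.24 -0.02]
tool p-c [-0.06841728 -0.0013969 ]
```

View pics/w5.png

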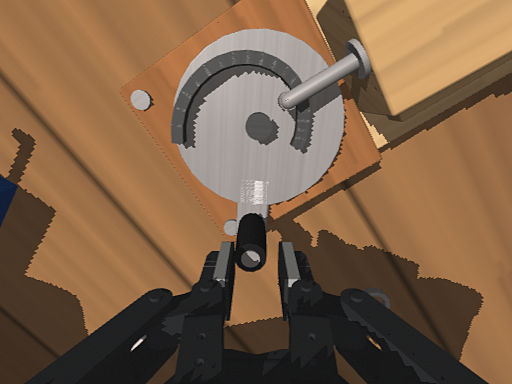

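>>> step_arm(moves=[[0.0006,0.0066,0,0,0,-0.1,0.024],[0.0006,0.0066,0,0,0,-0.1,0.024],[0.0005,0.0066,0,0,0,-0.1,0.024],[0.0005,0.0066,0,0,0,-0.1,0.024],[0.0003,0.0066,0,0,0,-0.1,0.024],[0,0.002,0,0,0,-0.03,0.024]])

```text
time: 7.2
tool_pos: [0.5605, -0.2966, 0.0602]
tool_rot: [-0.0, 0.733, 0.68, -0.0]
contact_force: [-1.2, 0.1, 0.4]
gripper_width: 0.282
```

```bash
python3 chk.py w6.png
```

```text
t 7.2 p [ 0.5605 -0.2966  0.0602] yawY -4.3 z [-0.001 -0.    -1.   ] F [-1.2  0.1  0.4] w 0.0241 j [-0.6   0.19  1.7  -0.    1.25 -0.53]
tool p-c [-0.06688039 -0.00151178]
```

View pics/w6.png

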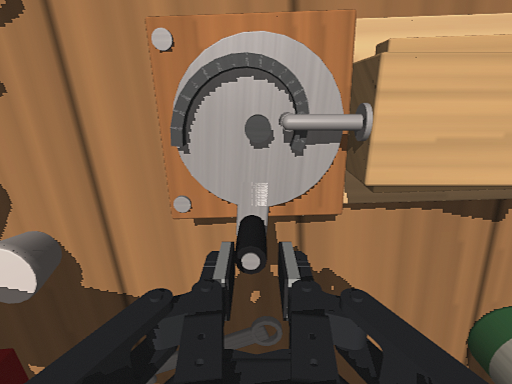

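Close to the stop, with the force still low. I'll push gently in small steps until it rises.

>>> step_arm(moves=[[0,0.002,0,0,0,-0.03,0.024],[0,0.002,0,0,0,0,0.024]])

```text
time: 7.45
tool_pos: [0.5641, -0.2967, 0.0602]
tool_rot: [-0.0, 0.723, 0.691, -0.0]
contact_force: [-2.6, 0.4, 1.0]
gripper_width: 0.284
```

>>> step_arm(moves=[[0,0.002,0,0,0,0,0.024]])

```text
time: 7.55
tool_pos: [0.5662, -0.2969, 0.0603]
tool_rot: [-0.0, 0.723, 0.691, -0.0]
contact_force: [-1.3, -0.3, 0.7]
gripper_width: 0.283
```

```bash
python3 chk.py w7.png
```

```text
t 7.55 p [ 0.5662 -0.2969  0.0603] yawY -2.6 z [-0.001  0.    -1.   ] F [-1.3 -0.3  0.7] w 0.0241 j [-0.6   0.21  1.69 -0.    1.25 -0.55]
tool p-c [-0.06683408  0.00223202]
```

View pics/w7.png

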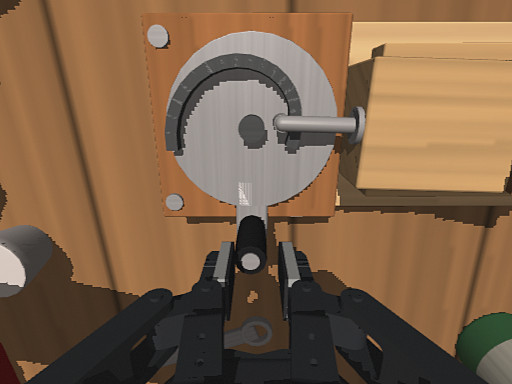

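>>> step_arm(moves=[[0,0.0015,0,0,0,0,0.024],[0,0.001,0,0,0,0,0.024]])

```text
time: 7.8
tool_pos: [0.5671, -0.2969, 0.0601]
tool_rot: [-0.002, 0.723, 0.691, -0.002]
contact_force: [-9.6, 0.4, 5.5]
gripper_width: 0.283
```

>>> step_arm(moves=[[0,0.0015,0,0,0,0,0.024],[0,0.001,0,0,0,0,0.024]])

```text
time: 8.0
tool_pos: [0.5675, -0.2969, 0.06]
tool_rot: [-0.004, 0.723, 0.691, -0.003]
contact_force: [-15.1, 0.6, 7.2]
gripper_width: 0.278
```

The force has risen to 15 N and motion has stopped, so this is the stop. I'll back off, open the fingers and lift.

>>> step_arm(moves=[[0,-0.003,0,0,0,0,0.024],[0,0,0,0,0,0,0.045],[0,0,0,0,0,0,0.045],[0,0,0,0,0,0,0.045],[0,0,-0.02,0,0,0,0.045],[0,0,-0.03,0,0,0,0.045],[0,0,-0.04,0,0,0,0.045],[0,0,-0.04,0,0,0,0.045]])

```text
time: 8.8
tool_pos: [0.5685, -0.2966, 0.1912]
tool_rot: [-0.0, 0.722, 0.691, 0.0]
contact_force: [0.7, 0.2, -0.3]
gripper_width: 0.528
```

```bash
python3 chk.py w8.png; python3 - <<'E'
from h import *
im,d=grab_frame('top');save('t8.png',im);i=camera_info('top')
w=cv2.imread('pics/w8.png');T=im[50:190,140:370][:,:,::-1]
t=cv2.resize(T,(512,312));cv2.imwrite('pics/c8.png',np.vstack([w[:280],t]))
P=cloud(i,d);m=(P[...,2]>0.07)&(P[...,2]<0.082);m[:,:300]=0;m[:,345:]=0;m[:60]=0;m[130:]=0
print('rail top',cv2.minAreaRect(P[m][:,:2].astype(np.float32)),P[m].min(0))
Q=P[135:185,140:205].reshape(-1,3);k=(Q[:,2]>.088)&(Q[:,2]<.105);print('done knob',Q[k].mean(0))
im2,d2=grab_frame('scene');save('s8.png',im2)
E
```

```text
t 8.8 p [ 0.5685 -0.2966  0.1912] yawY -2.5 z [-0.     0.001 -1.   ] F [ 0.7  0.2 -0.3] w 0.0451 j [-0.6   0.1   1.58  0.    1.47 -0.55]
tool p-c [-0.06650499  0.00444248]
rail top ((0.6989600658416748, -0.23492054641246796), (0.07018082588911057, 0.15299934148788452), 86.09790802001953) [ 0.62199372 -0.27329585  0.07021373]
done knob [0.53618707 0.11054507 0.09698274]
```

View pics/c8.png

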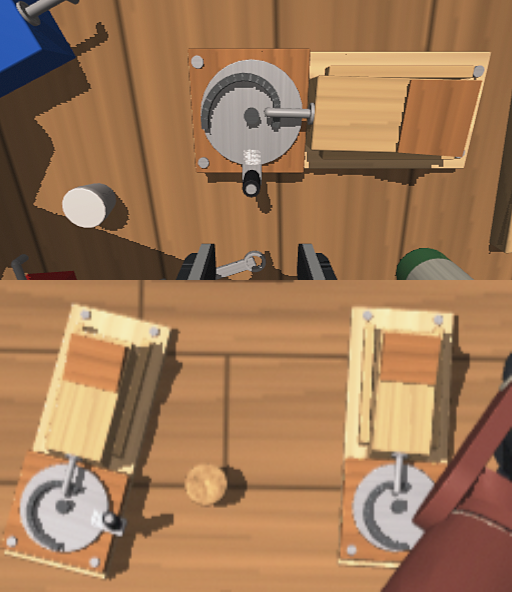

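```bash
python3 - <<'E'
import cv2
im=cv2.imread('pics/s8.png');cv2.imwrite('pics/s8c.png',cv2.resize(im[150:300,90:350],None,fx=3,fy=3,interpolation=2))
E
```

```text
(no output)
```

View pics/s8c.png

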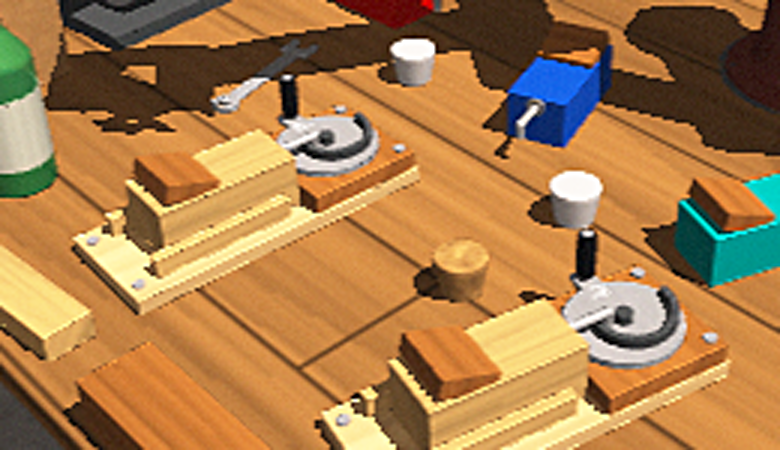

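The rail looks closed against the beam on both cradles, and the knobs are alike. I'll take one measurement of the cam angle before handing in.

```bash
python3 - <<'E'
from h import *
im,d=grab_frame('wrist');i=camera_info('wrist');P=cloud(i,d)
m=(P[...,2]>.09)&(P[...,2]<.105)&(abs(P[...,0]-.564)<.04)&(abs(P[...,1]+.296)<.03)
k=P[m].mean(0);c=np.array([.567,-.230]);v=k[:2]-c
print(k,np.linalg.norm(v),'cam',np.radians((np.degrees(np.arctan2(v[1],v[0]))-90+2.5)%360))
m=(P[...,2]>.066)&(P[...,2]<.082)&(P[...,0]>.6)&(P[...,0]<.72)&(P[...,1]>-.26)&(P[...,1]<-.21)
a=np.radians(-2.5);Q=(P[m][:,:2]-c)@np.array([np.cos(a),np.sin(a)]);
Q=Q[(P[m][:,2]>.072)];print('rail face x',np.percentile(Q,[0,.5,1,2]))
s=state();print(s['time'],s['contact_force'],np.abs(s['joint_vel']).max())
job_done()
E
```

```text
[ 0.56230991 -0.2949841   0.09343926] 0.0651531300479429 cam 3.1131778576691143
rail face x [0.05565754 0.05953381 0.06042447 0.06113248]
9.0 [-0.09543285  1.13936152 -0.28074267] 0.05893640395775944
the job is handed in; nothing more can be done
```

The open cradle (the right-hand one in the top view) is closed up, and I handed the job in at 9.0 s. I held its knob loosely between the fingers and carried it counter-clockwise round the robot's side. At the stop the force rose to about 15 N. Then I backed off, opened the fingers and lifted clear.

What the last checks showed:
- **Cam:** about 3.11 rad, above the 2.9 rad needed.
- **Rail face:** about 60–61 mm from the cam axis, under the 65 mm limit. Both pictures show it flush with the beam.
- **Finished cradle:** its knob is where it was at the start, to within a millimetre.
- **Contact:** force readings were about 1 N, which is noise, and the fingers are well above everything.

One check disagreed: the top view's edge of the rail's top face did not move (x = 0.622 both times). I take this to be bolt or edge pixels, because the rail's centre moved about 8 mm toward the beam, and the wrist depth and both pictures show it closed.

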